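# Index the banding wheel and bolt it

## Task

Turn the banding wheel that carries the clay block, by pushing its rim fittings, until the raised arrow on its plate points at the sliding bolt on the stand. Then push the bolt fully home so that it locks the wheel in the slot behind the arrow. Do not touch the clay, and leave the other things on the table where they are.

Things in the scene. Friction and masses are not known exactly. Their poses are not given: they have to be found in the camera images.
- wheel_axis (a point): Centre of the white wheel's plate, on its vertical axis, at the height of the plate's top (84 mm above the table; 233 mm across). Its frame does not turn with the plate: +y points level from the axis to the bolt, +z up. Wheel and bolt stand are fixed on a plywood baseboard (240 x 310 x 14 mm), which is fixed to the table.
- marked_slot (a point): Centre of the marked keeper's slot, 101 mm from the axis, 15 mm above the plate's top; +x points radially outwards. The marked keeper is the one of four equal bright metal keepers that has a raised dark arrow (40 mm long, 4 mm high, lying on the plate between clay and keeper) pointing outwards into its slot. All turn with the plate.
- keeper1: The next keeper counter-clockwise from the marked one (four, 90 degrees apart); its origin is the plate's centre, +x points out to it. A keeper is two upright cheeks, 27 mm high, 91 to 111 mm from the axis, 32 mm wide over both, with a 20 mm wide radial slot between; its flared mouth reaches out to 119 mm, 43 mm wide at its tips. Push any keeper sideways to turn the wheel.
- slot_target (a point): Fixed point where marked_slot must come: 101 mm from the wheel's axis on the bolt's line, at the same height. Same axes as wheel_axis.
- push_plate (a point): Centre of the outer face of the bolt's push plate: upright steel plate, 36 mm wide, 44 mm high, 8 mm thick. The face looks away from the wheel, its centre is 103 mm above the table and, with the bolt drawn back, 200 mm from the wheel's axis. Push it level towards the axis. It moves with the bolt; same axes as wheel_axis.
- stand: Fixed metal stand that the bolt runs through: 34 mm wide, up to 113 mm above the table, 132 to 160 mm from the wheel's axis. Its origin lies under the wheel's axis at table height, same axes as wheel_axis.
- wheel_plate (a joint): Angle of the plate in rad, counter-clockwise from above; 0 (or any whole turn) when the arrow points at the bolt. Turns without end in both directions and stops soon after it is let go; a push of under 3 N at a keeper turns it.
- bolt (a joint): Travel of the bolt in m: 0 drawn back, 0.030 fully home. 12 mm wide, rounded nose 124 mm from the axis when drawn back; slides against about 2 N of friction and stays where it is left. Enters a slot (4 mm play either side) only when one stands before it; the flared mouth catches it within about 8 mm and turns the wheel the rest. It also fits the three unmarked keepers.
- clay: Grey clay block fixed on the wheel's plate, turning with it: 125 x 92 mm, 57 mm high, centred on the axis (no part farther than 77 mm from it); its long side lies across the line from axis to arrow. Origin at the centre of its underside.
- loop_tool: Bystander: wire loop tool with turned handle, 183 x 37 x 13 mm, lying on the table; origin at the centre of its underside.
- tape: Bystander: roll of paper tape, 100 mm across, 34 mm high; origin at the centre of its underside.
- jar: Bystander: screw-lid jar, 50 mm across, 72 mm high; origin at the centre of its underside.
- key: Bystander: conical plaster register key, 30 mm across, 19 mm high, standing loose on the baseboard beside the bolt stand; origin at the centre of its underside.

How it is judged:
On the way, in this order (a step that is already met when the one before it is completed fails the run):
1. the arrow's slot stands before the bolt (within 12 mm) while the bolt is still drawn back (horizontal distance between marked_slot and slot_target below 0.012 m and value of joint bolt below 0.012 m), for 0.2 s.
2. the bolt is home in the marked slot (horizontal distance between marked_slot and slot_target below 0.008 m and value of joint bolt above 0.025 m), for 0.2 s.
At the end, for the whole second after the job is handed in: The arrow points at the bolt (slot centre within 8 mm of the bolt's line position), the bolt is at least 25 mm of its 30 mm in, the wheel is at rest, and the other things are where they were (all of step 2 and angular speed of clay below 0.05 rad/s); the robot touches nothing.
It fails at once if the clay is touched (more than 2 N) (contact force between clay and the fingers above 2 N or contact force between clay and the arm above 2 N).
It fails at once if the loop tool is moved more than 30 mm (distance of loop_tool from where it was at the start of the episode above 0.03 m).
It fails at once if the tape roll is moved more than 30 mm (distance of tape from where it was at the start of the episode above 0.03 m).
It fails at once if the jar is moved more than 30 mm (distance of jar from where it was at the start of the episode above 0.03 m).
It fails at once if the register key is moved more than 30 mm (distance of key from where it was at the start of the episode above 0.03 m).
It also fails if it takes over 56 s, if anything falls off the work surface, if the arm or the gripper's body presses on something with over 40 N, if the wrist force passes 120 N, or if a joint passes its speed limit or range.

## Robot

A 6-joint arm with a two-finger parallel gripper is mounted at the origin on a cart in front of the work surface, level with it; the furniture and walls round the work are solid. World frame = base frame: x ahead of the robot, y to its left, z up, the work surface at z = 0. Lengths are in m, angles in rad, forces in N, time in s.
With the tool pointing down it reaches from about 0.35 to 0.775 m from the base axis. Payload 5.5 kg.
Tool frame: the origin (TCP) lies midway between the tips of the shut fingers; the grasp point (between the pads) lies 19 mm behind it; z points along the fingers, y is the direction in which the jaws open and shut (so a half turn about z gives the same grasp; the last joint's range is limited). The gripper opens to 85 mm and grips with 20 to 120 N. Pads are 22 mm wide; open, the fingers measure 114 mm over their backs; the gripper's body (76 mm by 85 mm) begins 54 mm behind the grasp point. The pads swing forward as they close: fully open they stand 13 mm farther back than shut.
Start: joints at [-1.488, 0.313, 0.046, 1.304, 0, 1.431], TCP at [0.127, -0.561, 0.231] pointing down, gripper open.
Joint ranges: [-2.76, 2.76], [-0.86, 1.69], [-1.03, 1.26], [-2.2, 2.34], [-1.47, 1.5], [-3.14, 3.14]. Speed limits (rad/s): [2.57, 2.57, 3.14, 3.14, 3.14, 3.14].

## Interface

Orientations are given as a rotation vector (axis times angle).
In Python, from workcell import get_obs, read_camera, camera_info, finish_job, trace, pinpoint gives the robot as it stands.
- The arm moves only by the shell command python3 -m pendant 'ROWS'. ROWS is JSON, a list that holds one entry, the list of rows, each a list of 5 numbers: the opening, from -1 (shut) to 1 (fully open), then the shift along the tool's x, y, z in cm, then the turn about the tool's z in degrees. In form: [[[grip, dx, dy, dz, twist], ...]]. A call has 1 to 12 rows; each row shifts and turns the commanded pose from where the row before left it, along the tool's axes as they then stand; what a row does not reach is not made up. A row lasts 1/8 s, in which the tool goes at most 62.5 mm and 10.7 degrees, less where a joint would pass 70% of its speed; a pose out of reach is approached as far as the arm can. A call is refused whole if a number of a shift passes 6.25 or a number of a turn 10.7, either way. A call with a gripper value outside its range is refused whole. The fingers move at their own pace and stop on an object; the grip force is fixed at half the most. Time passes only in rows, so rows that do not move let the fingers close. It gives the time, the measured TCP pose, the force and the opening at its end, in the units of the state.
- get_obs(): the state, without advancing time (a new reading comes with each control period).
- read_camera(name): name is "scene" or "top"; returns (picture, depth): 480x640x3 uint8, blue, green, red; 480x640 float32, m along the optical axis (not along the pixel's ray), 0 where there is no reading.
- camera_info(name): a dict with "mtx" (3x3 intrinsics, pixels), "extrinsics" (4x4, takes a point from world to camera coordinates). Camera axes: x right, y up, looking along -z (the intrinsics and any distortion apply to the point x, -y, -z); pixel columns grow to the right and rows downward; lengths in m; the calibration is good to about 2 mm. A picture is of the moment at which its call begins. camera_info takes no time and is no camera call.
- finish_job(): hands the job in, once; it reports no verdict.
Trained networks look in the newest picture that a camera, given by its name, has taken for a name from the list of things; names that differ only in an ending like _2 or _b are one class to them, and where a whole thing is asked for, a point or a joint stands for the part that bears it (a point fixed in the world has none). Each returns a list of dicts, best first, with "conf" (0 to 1); they miss things now and then, are a little off and sometimes report something else, mostly with a low value. They report only what shows in the picture. A call takes as long as a camera call.
- trace(camera, query): "mask" (480x640 bool, what is visible of it).
- pinpoint(camera, query): "point" ([x, y, z] in m, in world coordinates, good to about 4 mm: a listed point, or the origin of a listed thing).
The state is a dict: "clock": time; "q": joint angles; "dq": joint speeds; "joint_efforts": joint torques, N m; "tcp_pos": TCP position; "tcp_rot": TCP orientation; "contact_force": force on the tool from outside, world axes, zero at the start; "ft_torque": the same for the moment, N m; "finger_gap": opening from 0.0 (shut) to 1.0 (fully open).
Only numpy, scipy, OpenCV 4.12 (cv2) and the standard library are available. Lean on these libraries where they do the work, as an engineer would, in place of code of your own. Each camera call takes 0.05 s, during which the arm holds its last target.

## Working session

There is one attempt and no reset: what is moved stays moved. The work goes in short steps, Python scripts to look and compute and a shell command to move; the robot and the scene stay as the last step left them, time stands still between calls to the robot, and variables do not carry over. Pictures are saved under pics/ and viewed, and the job is handed in when it is done.

```bash
mkdir -p pics; ls
python3 - <<'E'
from workcell import *
import cv2, numpy as np
o=get_obs(); print({k:np.round(v,3) for k,v in o.items()})
for c in ("scene","top"):
    im,d=read_camera(c); cv2.imwrite(f"pics/{c}0.png",im)
    for q in ["wheel_axis","marked_slot","push_plate","slot_target","key","jar","tape","loop_tool","stand","keeper1"]:
        try: r=pinpoint(c,q); print(c,q,[(np.round(x["point"],3).tolist(),round(x["conf"],2)) for x in r[:3]])
        except Exception as e: print(c,q,e)
print(get_obs()["clock"])
E
```

```text
pics
{'clock': np.float64(0.0), 'q': array([-1.488,  0.314,  0.045,  1.304,  0.   ,  1.431]), 'dq': array([-0.001, -0.   ,  0.   ,  0.   ,  0.001,  0.001]), 'joint_efforts': array([-0.0000e+00, -4.8063e+01,  2.9853e+01,  1.9000e-02, -0.0000e+00,
        0.0000e+00]), 'tcp_pos': array([ 0.127, -0.56 ,  0.23 ]), 'tcp_rot': array([-3.12 , -0.349, -0.   ]), 'contact_force': array([ 1.008, -0.158, -0.128]), 'ft_torque': array([0.006, 0.064, 0.004]), 'finger_gap': np.float64(0.998)}
scene wheel_axis [([0.55, -0.077, 0.083], 0.7)]
scene marked_slot [([0.647, -0.074, 0.095], 0.82)]
scene push_plate [([0.579, 0.11, 0.1], 0.82), ([0.651, -0.376, 0.003], 0.43)]
scene slot_target [([0.562, 0.016, 0.1], 0.56)]
scene key [([0.659, 0.033, 0.017], 0.44)]
scene jar [([0.647, -0.376, 0.001], 0.66), ([0.545, -0.086, 0.082], 0.35)]
scene tape [([0.371, -0.338, 0.006], 0.65)]
scene loop_tool [([0.408, 0.269, 0.0], 0.92)]
scene stand []
scene keeper1 [([0.646, -0.377, 0.003], 0.35), ([0.547, -0.086, 0.083], 0.26)]
top wheel_axis [([0.543, -0.085, 0.087], 0.68)]
top marked_slot [([0.643, -0.078, 0.099], 0.75)]
top push_plate []
top slot_target [([0.562, 0.015, 0.098], 0.65)]
top key [([0.659, 0.036, 0.012], 0.48)]
top jar [([0.65, -0.377, 0.001], 0.78)]
top tape [([0.371, -0.337, 0.001], 0.58)]
top loop_tool [([0.408, 0.269, -0.003], 0.74)]
top stand []
top keeper1 [([0.653, -0.381, 0.002], 0.46)]
1.1
```

View pics/scene0.png

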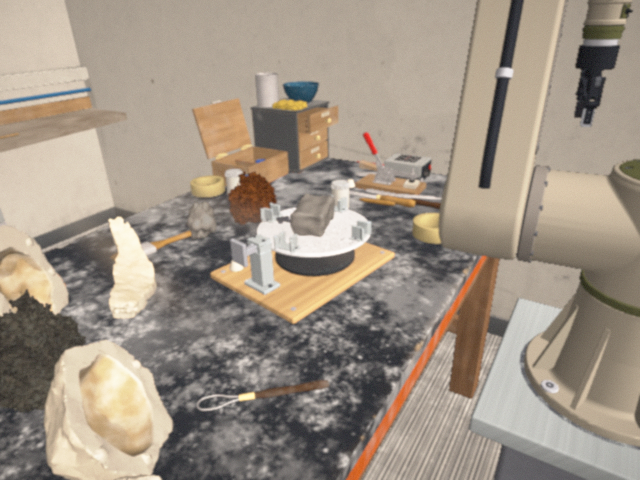

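View pics/top0.png

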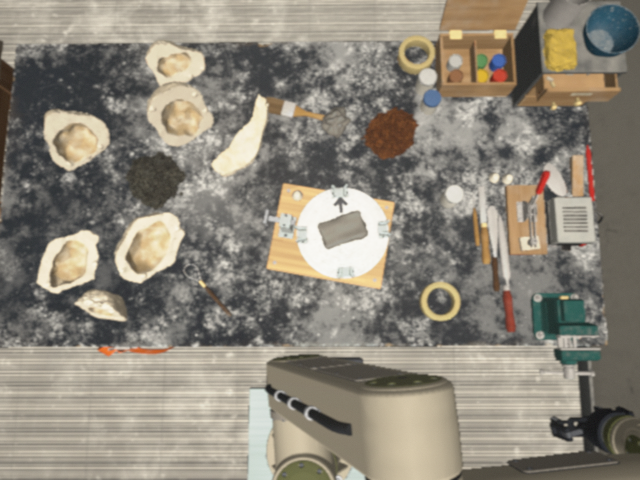

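```bash
cat > h.py <<'E'
from workcell import *
import cv2, numpy as np
def proj(c,P):
    i=camera_info(c);P=np.atleast_2d(P);p=(np.array(i["extrinsics"])@np.c_[P,np.ones(len(P))].T)[:3]
    p=np.array([p[0],-p[1],-p[2]]);u=np.array(i["mtx"])@p;return (u[:2]/u[2]).T
def unproj(c,uv,z):
    i=camera_info(c);E=np.array(i["extrinsics"]);R,t=E[:3,:3],E[:3,3]
    uv=np.atleast_2d(uv);d=np.linalg.inv(np.array(i["mtx"]))@np.c_[uv,np.ones(len(uv))].T
    d=np.array([d[0],-d[1],-d[2]]);d=R.T@d;o=-R.T@t
    return (o[:,None]+d*((z-o[2])/d[2])).T
def cloud(c,d):
    i=camera_info(c);K=np.array(i["mtx"]);E=np.array(i["extrinsics"]);v,u=np.mgrid[:480,:640]
    p=np.linalg.inv(K)@np.stack([u.ravel(),v.ravel(),np.ones(u.size)])*d.ravel()
    p=np.array([p[0],-p[1],-p[2]]);return (E[:3,:3].T@(p-E[:3,3:])).T.reshape(480,640,3)
E
python3 - <<'E'
from h import *
print(camera_info("top").keys(), camera_info("top")["mtx"])
im,d=read_camera("top"); P=cloud("top",d)
c=im[170:300,255:405]; cv2.imwrite("pics/topz.png",cv2.resize(c,None,fx=5,fy=4.6,interpolation=cv2.INTER_CUBIC)[:600,:800])
z=P[...,2]; 
# plate: near z=.084, white
m=(abs(z-.084)<.012)&(im.min(2)>190)&(np.hypot(P[...,0]-.545,P[...,1]+.083)<.15)
print(m.sum(), np.median(z[m]))
cn=max(cv2.findContours(m.astype(np.uint8),0,cv2.CHAIN_APPROX_NONE)[0],key=len)
h=cv2.convexHull(cn)[:,0].astype(float)
W=unproj("top",h,.084); ctr,r=cv2.minEnclosingCircle(W[:,:2].astype(np.float32)); print("plate",ctr,r)
# baseboard
s=(np.abs(P[...,0]-.55)<.3)&(np.abs(P[...,1])<.3)
hsv=cv2.cvtColor(im,cv2.COLOR_BGR2HSV)
b=((hsv[...,1]>60)&(hsv[...,0]<28)&(im[...,2]>150)&(np.hypot(P[...,0]-.55,P[...,1]+.04)<.25)).astype(np.uint8)
b=cv2.morphologyEx(b,cv2.MORPH_OPEN,np.ones((3,3)))
cn=np.vstack([k for k in cv2.findContours(b,0,cv2.CHAIN_APPROX_NONE)[0] if len(k)>20])
W=unproj("top",cn[:,0].astype(float),.014)
print("board",cv2.minAreaRect(W[:,:2].astype(np.float32)))
im2,d2=read_camera("scene"); cv2.imwrite("pics/scz.png",cv2.resize(im2[165:325,205:405],None,fx=4,fy=3.75,interpolation=cv2.INTER_CUBIC))
E
```

```text
dict_keys(['mtx', 'extrinsics']) [[488.29716907   0.         326.88818871]
 [  0.         488.29716907 243.49809275]
 [  0.           0.           1.        ]]
4857 0.08324520967020263
plate (0.5439329147338867, -0.08453680574893951) 0.11729595810174942
board ((0.5486000776290894, -0.055638134479522705), (0.31102102994918823, 0.24186761677265167), 79.65581512451172)
```

View pics/topz.png

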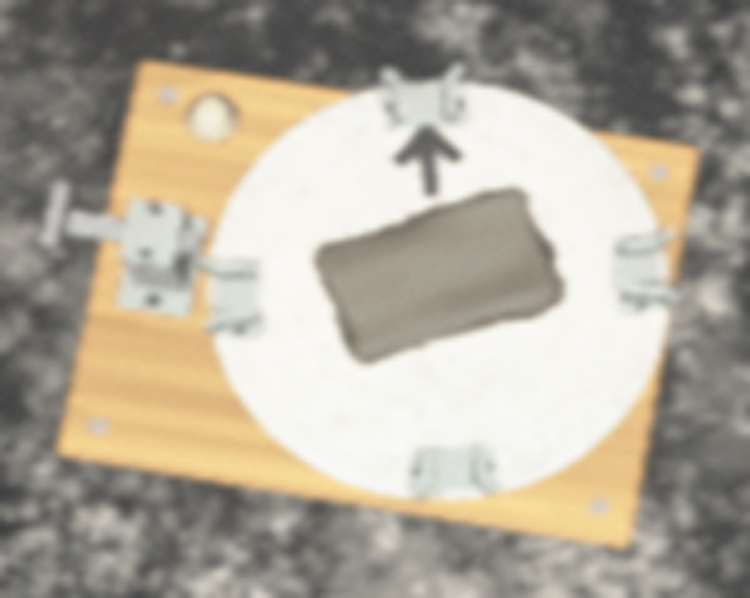

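View pics/scz.png

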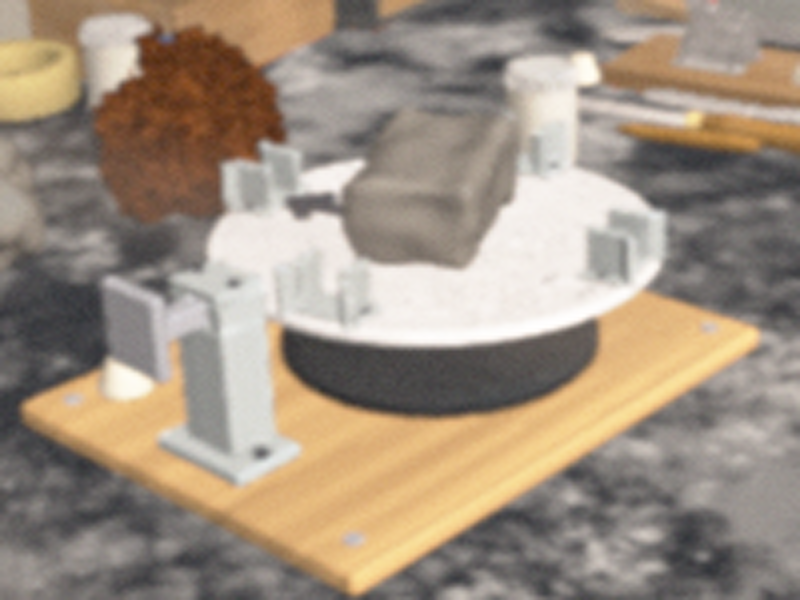

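```bash
cat >> h.py <<'E'
A=np.array([.5442,-.0845]); BETA=79.66
def meas(n=None):
    """wheel angle from clay rect, arrow(dark), keepers, network"""
    im,d=read_camera("top"); P=cloud("top",d); out={}
    rel=P[...,:2]-A; r=np.hypot(rel[...,0],rel[...,1]); z=P[...,2]
    m=((z>.125)&(z<.15)&(r<.08)).astype(np.uint8)
    cn=max(cv2.findContours(m,0,cv2.CHAIN_APPROX_NONE)[0],key=len)
    W=unproj("top",cn[:,0].astype(float),.14)[:,:2].astype(np.float32)
    b=cv2.boxPoints(cv2.minAreaRect(W)); e=[b[1]-b[0],b[2]-b[1]]; e=max(e,key=np.linalg.norm)
    out["clay_mod180"]=(np.degrees(np.arctan2(e[1],e[0]))+90)%180
    g=cv2.cvtColor(im,cv2.COLOR_BGR2GRAY); Q=unproj("top",np.stack(np.mgrid[:640,:480],-1).reshape(-1,2).astype(float),.088).reshape(640,480,3).transpose(1,0,2)
    rq=Q[...,:2]-A; rr=np.hypot(rq[...,0],rq[...,1])
    m=(g<110)&(rr>.058)&(rr<.09)&(z<.1); c=rq[m].mean(0) if m.any() else np.zeros(2)
    out["arrow"]=(m.sum(),np.degrees(np.arctan2(c[1],c[0])))
    for q in ["marked_slot"]:
        for cam in ("top","scene"):
            if cam=="scene": read_camera("scene")
            for x in pinpoint(cam,q)[:1]:
                v=np.array(x["point"][:2])-A; out[cam]=(np.degrees(np.arctan2(v[1],v[0])),np.linalg.norm(v),x["conf"])
    if n: cv2.imwrite(f"pics/{n}.png",cv2.resize(im[150:320,230:430],None,fx=4,fy=3.5,interpolation=cv2.INTER_CUBIC))
    return out
E
python3 - <<'E'
from h import *
for k,v in meas().items(): print(k,np.round(v,3))
im,_=read_camera("top")
# overlay on zoom
def pol(r,b): return [A[0]+r*np.cos(np.radians(b)),A[1]+r*np.sin(np.radians(b))]
x0,y0,f=255,165,5
z=cv2.resize(im[y0:y0+120,x0:x0+155],None,fx=f,fy=f,interpolation=cv2.INTER_CUBIC)
for b in (4.5,94.5,184.5,274.5):
    for r in (.091,.119):
        for s in (-1,1):
            p=pol(r,b+s*np.degrees(.016/r)); u=proj("top",[p+[.111]])[0]; cv2.circle(z,tuple(np.int32((u-[x0,y0]+.5)*f)),3,(0,0,255),-1)
for r in (.124,.200,.132,.160):
    u=proj("top",[pol(r,BETA)+[.111]])[0]; cv2.circle(z,tuple(np.int32((u-[x0,y0]+.5)*f)),3,(255,0,0),-1)
cv2.imwrite("pics/ov.png",z)
E
```

```text
clay_mod180 18.467
arrow [18.     3.072]
top [3.953 0.099 0.71 ]
scene [4.165 0.103 0.57 ]
```

View pics/ov.png

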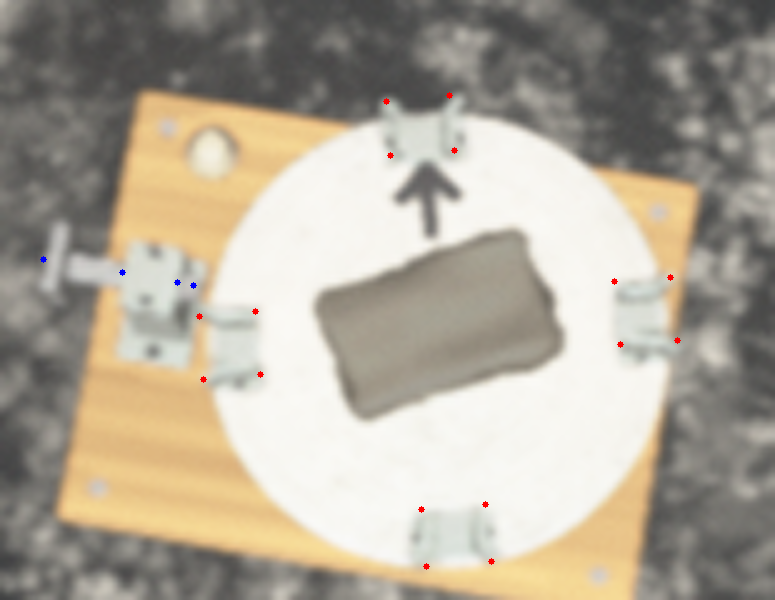

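```bash
cat >> h.py <<'E'
from scipy.spatial.transform import Rotation as Ro
def go(target,yaw=None):
    o=get_obs(); R=Ro.from_rotvec(o["tcp_rot"]).as_matrix(); x=R[:,0]
    y0=np.degrees(np.arctan2(x[1],x[0]))
    print("t",round(float(o["clock"]),2),"tcp",np.round(o["tcp_pos"],4),"yaw",round(y0,1),"tilt",np.round(R[:,2],3),"F",np.round(o["contact_force"],1),"gap",round(float(o["finger_gap"]),2))
    print("shift cm",np.round(100*R.T@(np.array(target)-o["tcp_pos"]),2),"twist",None if yaw is None else round((y0-yaw+180)%360-180,1), "q",np.round(o["q"],2))
E
python3 -m pendant '[[[0.4,4.13,-2.23,0,0],[0.4,4.13,-2.23,0,0],[0.4,4.13,-2.23,0,0],[0.4,4.13,-2.23,0,0],[0.4,4.13,-2.23,0,0],[0.4,4.13,-2.23,0,0],[0.4,4.13,-2.23,0,0],[0.4,4.13,-2.23,0,0],[0.4,4.13,-2.23,0,0],[0.4,4.13,-2.23,0,0],[0.4,4.13,-2.23,0,0],[0.4,4.13,-2.23,0,0]]]'
python3 -m pendant '[[[0.4,0,0,0,-10],[0.4,0,0,0,-10],[0.4,0,0,0,-10],[0.4,0,0,0,-10],[0.4,0,0,0,-10],[0.4,0,0,0,-10],[0.4,0,0,0,-10],[0.4,0,0,0,-10],[0.4,0,0,0,0],[0.4,0,0,0,0]]]'
python3 -c "
from h import *
go([.5508,-.1893,.2],93.6)"
```

```text
clock: 2.95
tcp_pos: [0.5524, -0.1892, 0.2314]
tcp_rot: [3.122, 0.349, 0.001]
contact_force: [0.3, -0.5, -0.1]
finger_gap: 0.696
clock: 4.2
tcp_pos: [0.5513, -0.1903, 0.2313]
tcp_rot: [2.17, 2.271, -0.0]
contact_force: [0.6, -0.4, -0.8]
finger_gap: 0.697
t 4.2 tcp [ 0.5513 -0.1903  0.2313] yaw 92.6 tilt [-0. -0. -1.] F [ 0.6 -0.4 -0.8] gap 0.7
shift cm [ 0.11 -0.04  3.13] twist -1.0 q [-0.47  0.33  0.07  1.31 -0.    1.06]
```

```bash
python3 -m pendant '[[[0.4,0.1,0,3,-1],[0.4,0,0,3,0],[0.4,0,0,3,0],[0.4,0,0,1,0],[0.4,0,0,0,0]]]'
python3 - <<'E'
from h import *
go([.5508,-.1893,.092],93.6)
im,_=read_camera("scene"); cv2.imwrite("pics/s1.png",cv2.resize(im[150:310,250:450],None,fx=4,fy=3.75))
im,_=read_camera("top"); cv2.imwrite("pics/t1.png",cv2.resize(im[150:320,260:460],None,fx=4,fy=3.5))
E
```

```text
clock: 4.82
tcp_pos: [0.551, -0.1892, 0.1311]
tcp_rot: [-2.148, -2.292, 0.001]
contact_force: [-0.8, 0.3, 0.3]
finger_gap: 0.701
t 4.83 tcp [ 0.551  -0.1892  0.1311] yaw 93.7 tilt [-0.001  0.    -1.   ] F [-0.8  0.3  0.3] gap 0.7
shift cm [-0.01 -0.02  3.91] twist 0.1 q [-0.47  0.38 -0.12  1.08 -0.    1.04]
```

View pics/s1.png

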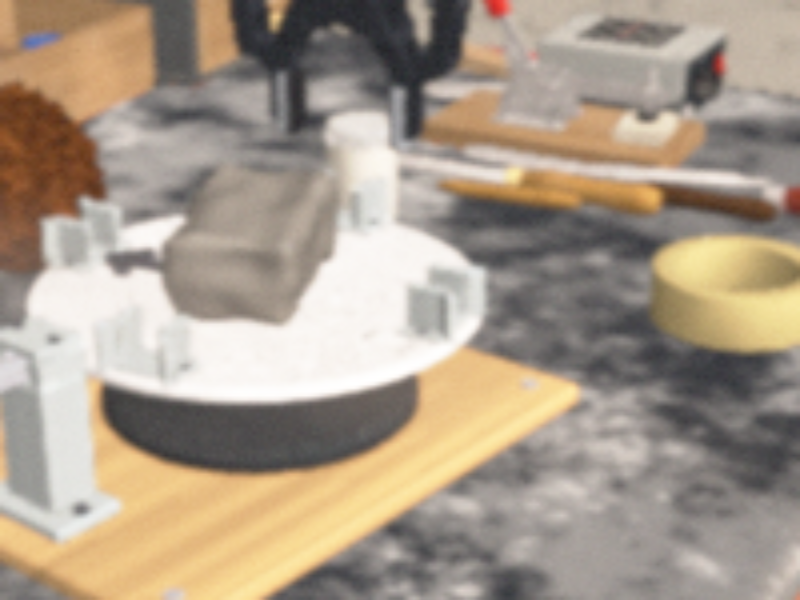

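View pics/t1.png

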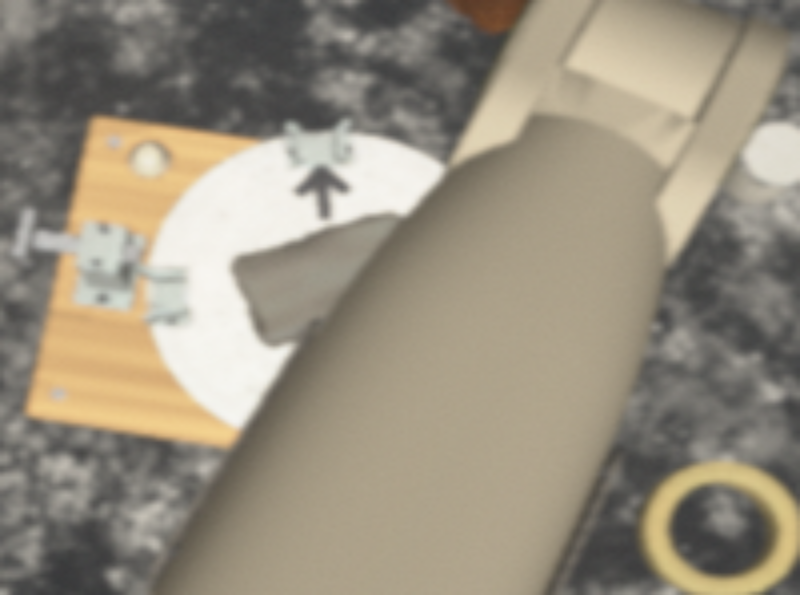

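```bash
python3 -c "
from h import *
print((proj('scene',[[.551,-.189,.138],[.5508,-.1853,.111]])-[250,150])*[4,3.75])"
python3 -m pendant '[[[0.4,-0.3,0,1,0],[0.4,0,0,1,0],[0.4,0,0,1,0],[0.4,0,0,0.9,0],[0.4,0,0,0,0]]]'
python3 - <<'E'
from h import *
go([.551,-.1922,.092],93.6)
im,_=read_camera("scene"); cv2.imwrite("pics/s2.png",cv2.resize(im[150:310,250:450],None,fx=4,fy=3.75))
E
```

```text
[[341.11804135 135.48470813]
 [338.49366906 180.8759193 ]]
clock: 5.55
tcp_pos: [0.5507, -0.192, 0.0911]
tcp_rot: [-2.146, -2.292, 0.001]
contact_force: [0.3, 1.0, 0.4]
finger_gap: 0.7
t 5.55 tcp [ 0.5507 -0.192   0.0911] yaw 93.8 tilt [-0.002  0.001 -1.   ] F [0.3 1.  0.4] gap 0.7
shift cm [-0.03  0.03 -0.09] twist 0.2 q [-0.47  0.41 -0.17  0.99 -0.    1.03]
```

View pics/s2.png

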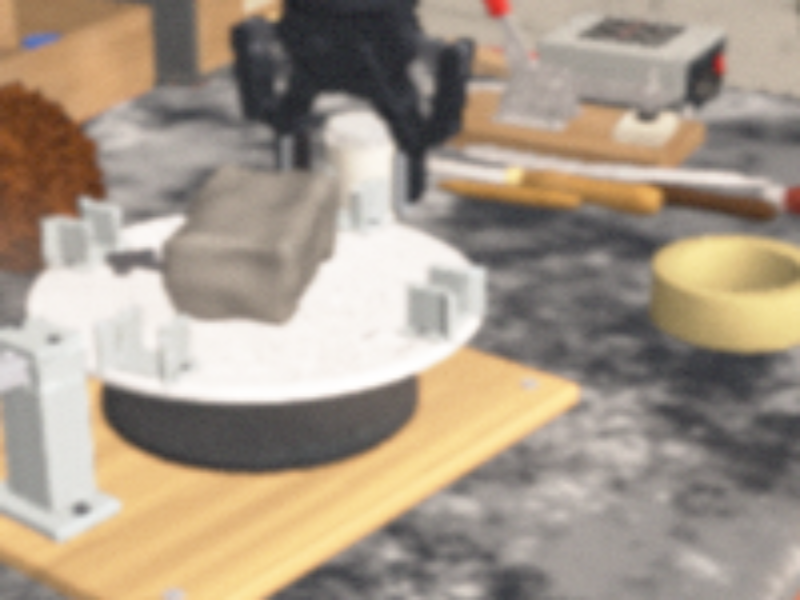

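```bash
python3 -m pendant '[[[0.4,0.06,1.13,0,-6],[0.4,0.06,1.13,0,-6],[0.4,0.06,1.13,0,-6],[0.4,0.06,1.13,0,-6],[0.4,0.06,1.13,0,-6],[0.4,0.06,1.13,0,-6],[0.4,0,0,0,0]]]'
python3 - <<'E'
from h import *
o=get_obs();v=o["tcp_pos"][:2]-A; print(np.degrees(np.arctan2(v[1],v[0])),np.linalg.norm(v)); go([.551,-.1922,.092],93.6)
for k,v in meas("t3").items(): print(k,np.round(v,3))
E
```

```text
clock: 6.48
tcp_pos: [0.6142, -0.1672, 0.0926]
tcp_rot: [1.333, 2.844, 0.0]
contact_force: [-0.3, 0.3, -1.1]
finger_gap: 0.699
-49.78254674350454 0.10834517221293227
t 6.47 tcp [ 0.6142 -0.1672  0.0926] yaw 129.8 tilt [ 0.001 -0.    -1.   ] F [-0.3  0.3 -1.1] gap 0.7
shift cm [ 2.12 -6.45  0.06] twist 36.2 q [-0.39  0.5  -0.02  1.05 -0.    0.49]Traceback (most recent call last):
  File "<stdin>", line 3, in <module>
  File "h.py", line 21, in meas
    cn=max(cv2.findContours(m,0,cv2.CHAIN_APPROX_NONE)[0],key=len)
ValueError: max() iterable argument is empty
```

```bash
python3 - <<'E'
s=open('h.py').read()
i=s.index("    m=((z>.125)"); j=s.index("    g=cv2"); s=s[:i]+s[j:]
open('h.py','w').write(s)
E
python3 - <<'E'
from h import *
for k,v in meas("t3").items(): print(k,np.round(v,3))
im,_=read_camera("scene"); cv2.imwrite("pics/s3.png",cv2.resize(im[150:310,250:450],None,fx=4,fy=3.75))
E
```

```text
arrow [29.    38.777]
scene [41.481  0.106  0.92 ]
```

View pics/t3.png

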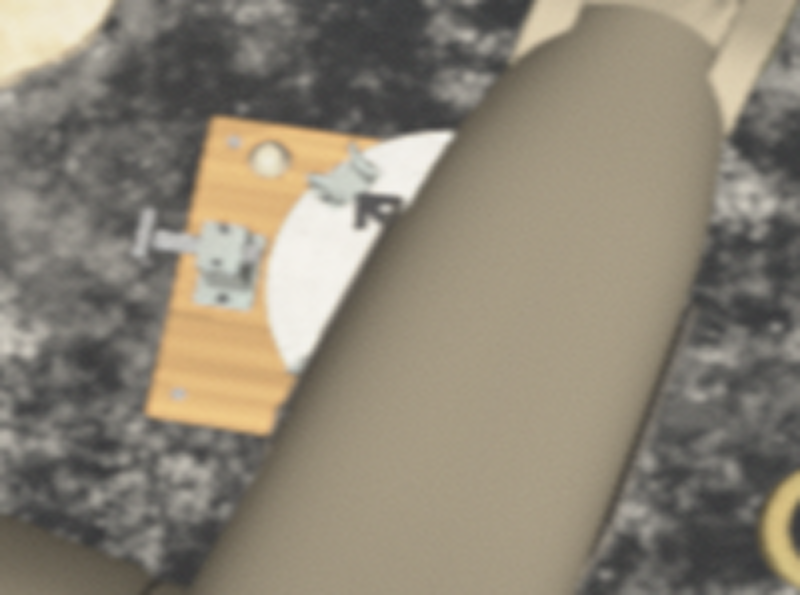

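View pics/s3.png

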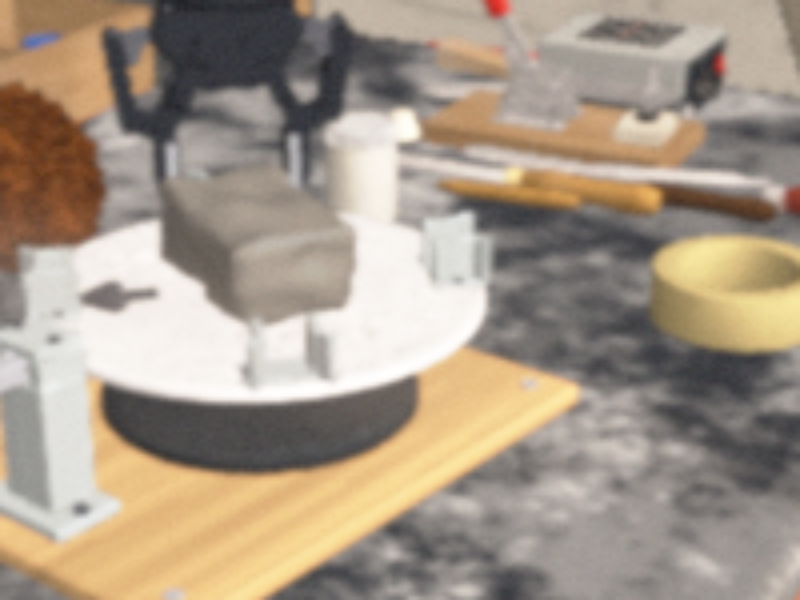

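```bash
python3 -m pendant '[[[0.4,0.06,1.13,0,-6],[0.4,0.06,1.13,0,-6],[0.4,0.06,1.13,0,-6],[0.4,0.06,1.13,0,-6],[0.4,0.06,1.13,0,-6],[0.4,0.02,0.57,0,-3],[0.4,0.01,0.38,0,-2],[0.4,0,0.19,0,-1],[0.4,0,0.19,0,-1],[0.4,0,0,0,0],[0.4,0,0,0,0]]]'
python3 - <<'E'
from h import *
o=get_obs();v=o["tcp_pos"][:2]-A; print(np.degrees(np.arctan2(v[1],v[0])),np.linalg.norm(v)); go([.551,-.1922,.092],93.6)
for k,v in meas("t4").items(): print(k,np.round(v,3))
im,_=read_camera("scene"); cv2.imwrite("pics/s4.png",cv2.resize(im[150:310,220:420],None,fx=4,fy=3.75))
E
```

```text
clock: 8.15
tcp_pos: [0.6495, -0.1092, 0.0923]
tcp_rot: [0.363, 3.12, -0.0]
contact_force: [-0.0, 1.1, -0.0]
finger_gap: 0.699
-13.182548370096333 0.10814626187735171
t 8.15 tcp [ 0.6495 -0.1092  0.0923] yaw 166.7 tilt [ 0. -0. -1.] F [-0.   1.1 -0. ] gap 0.7
shift cm [  7.68 -10.34   0.03] twist 73.1 q [-0.29  0.54  0.05  1.08 -0.   -0.06]
arrow [0. 0.]
scene [72.71   0.101  0.8  ]
```

View pics/t4.png

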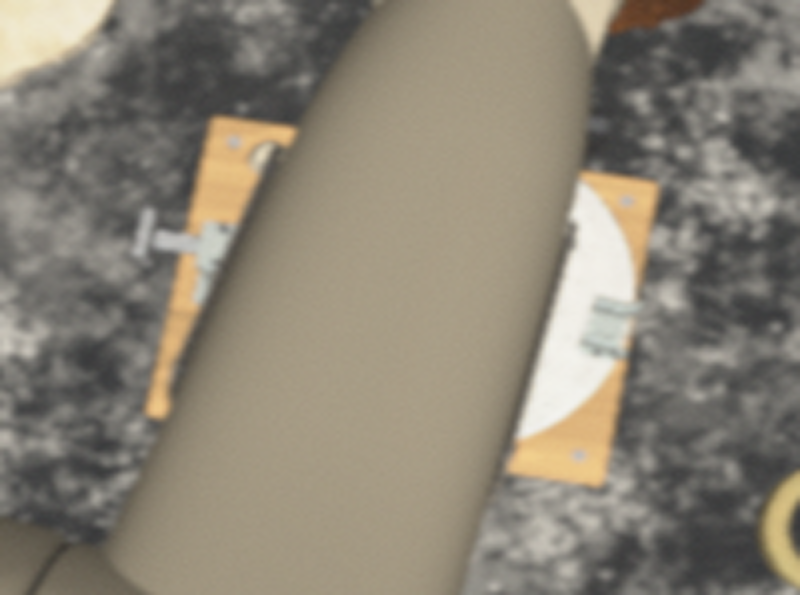

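View pics/s4.png

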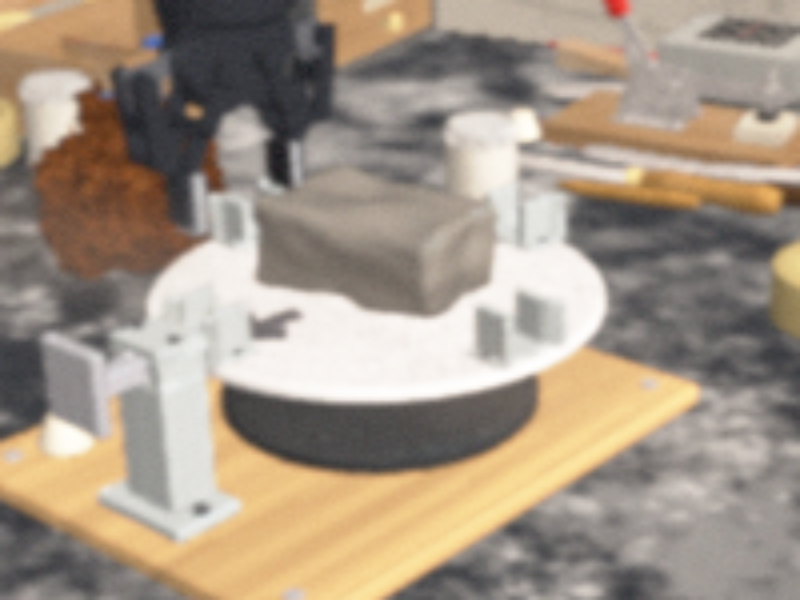

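```bash
python3 -m pendant '[[[0.4,0,0.28,0,-1.5],[0.4,0,0.28,0,-1.5],[0.4,0,0.28,0,-1.5],[0.4,0,0.19,0,-1],[0.4,0,0.1,0,-0.5],[0.4,0,0,0,0],[0.4,0,0,0,0]]]'
python3 - <<'E'
from h import *
o=get_obs();v=o["tcp_pos"][:2]-A; print(np.degrees(np.arctan2(v[1],v[0])),np.linalg.norm(v)); go([.551,-.1922,.092],93.6)
for i in range(2):
  for k,v in meas("t5").items(): print(k,np.round(v,3))
im,_=read_camera("scene"); cv2.imwrite("pics/s5.png",cv2.resize(im[150:310,220:420],None,fx=4,fy=3.75))
E
```

```text
clock: 9.28
tcp_pos: [0.6517, -0.098, 0.0923]
tcp_rot: [0.198, 3.135, -0.0]
contact_force: [0.6, 0.2, 1.1]
finger_gap: 0.696
-7.153466693193651 0.10831015873499487
t 9.28 tcp [ 0.6517 -0.098   0.0923] yaw 172.8 tilt [ 0. -0. -1.] F [0.6 0.2 1.1] gap 0.7
shift cm [  8.8  -10.61   0.03] twist 79.2 q [-0.27  0.54  0.05  1.08 -0.   -0.14]
arrow [0. 0.]
scene [77.928  0.106  0.57 ]
arrow [0. 0.]
scene [78.266  0.103  0.73 ]
```

View pics/s5.png

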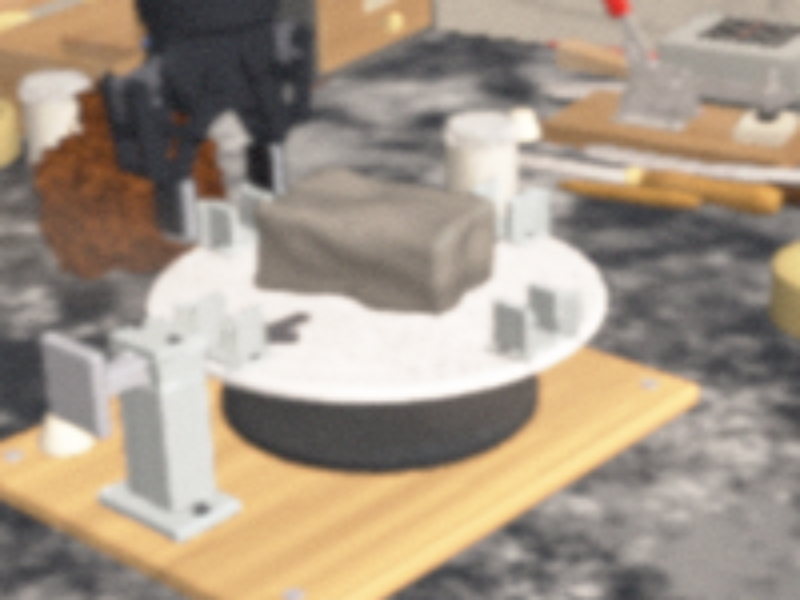

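View pics/t5.png

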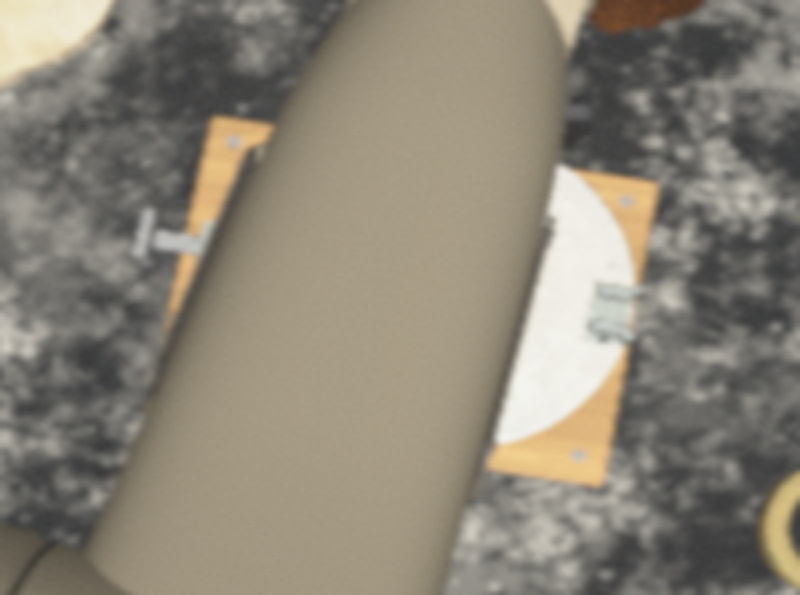

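Run:
```python
from h import *
for uv in ([384-.5,228.1],[382.9,238.8]):
    v=unproj("top",[uv],.1)[0,:2]-A; print(np.degrees(np.arctan2(v[1],v[0])),np.hypot(*v))
```

```text
-86.40952958344188 0.10443328477910502
-101.41734423453309 0.10423850724393624
```

```bash
python3 -m pendant '[[[0.4,0,0.1,0,-0.5],[0.4,0,0.1,0,-0.5],[0.4,0,0,0,0],[0.4,0,-0.4,0,0],[0.4,0,0,0,0],[0.4,0,0,-2,0],[0.4,0,0,-4,0],[0.4,0,0,-6,0],[0.4,0,0,-3,0]]]'
python3 - <<'E'
from h import *
u=np.radians(BETA); t=A+.24*np.array([np.cos(u),np.sin(u)]); print(t)
go([*t,.23],169.7)
E
```

```text
clock: 10.85
tcp_pos: [0.6524, -0.1003, 0.2463]
tcp_rot: [0.171, 3.132, -0.002]
contact_force: [0.6, 0.5, -0.8]
finger_gap: 0.7
[0.58727737 0.15160239]
t 10.85 tcp [ 0.6524 -0.1003  0.2463] yaw 173.8 tilt [ 0.005 -0.001 -1.   ] F [ 0.6  0.5 -0.8] gap 0.7
shift cm [ 9.22 24.33  1.56] twist 4.1 q [-0.27  0.48  0.33  1.42 -0.   -0.17]
```

```bash
python3 -m pendant '[[[-1,1.8,4.9,0,0],[-1,1.8,4.9,0,0],[-1,1.8,4.9,0,0],[-1,1.9,4.8,0,0],[-1,1.9,4.8,0,4],[-1,0,0,0,0],[-1,0,0,0,0]]]'
python3 - <<'E'
from h import *
go([.5873,.1516,.1],169.7)
for k,v in meas("t6").items(): print(k,np.round(v,3))
im,_=read_camera("scene"); cv2.imwrite("pics/s6.png",cv2.resize(im[130:310,200:400],None,fx=4,fy=3.3))
E
```

```text
clock: 11.72
tcp_pos: [0.5864, 0.1515, 0.2423]
tcp_rot: [0.279, 3.129, -0.001]
contact_force: [1.0, -0.1, -0.9]
finger_gap: 0.0
t 11.72 tcp [0.5864 0.1515 0.2423] yaw 169.8 tilt [ 0. -0. -1.] F [ 1.  -0.1 -0.9] gap 0.0
shift cm [-0.08  0.03 14.23] twist 0.1 q [ 0.12  0.37  0.16  1.36 -0.    0.3 ]
arrow [28.    78.868]
top [81.492  0.101  0.64 ]
scene [78.347  0.101  0.68 ]
```

View pics/s6.png

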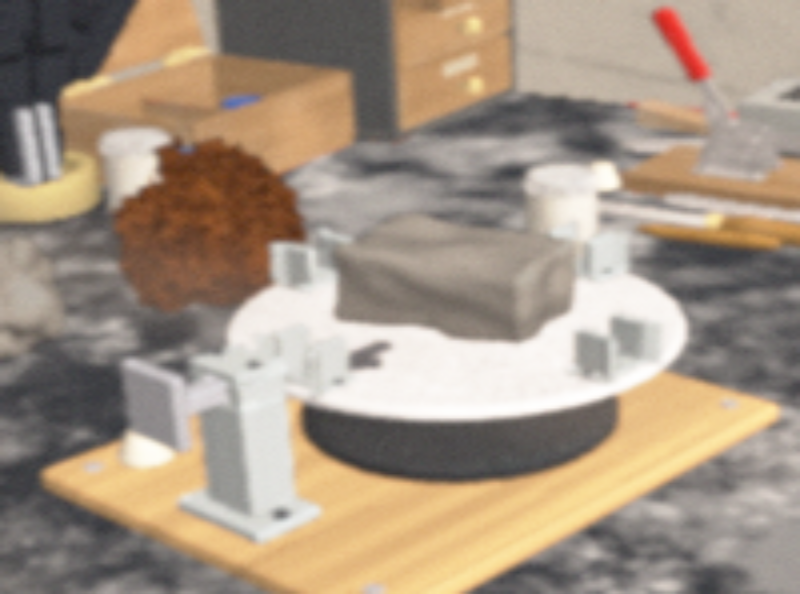

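View pics/t6.png

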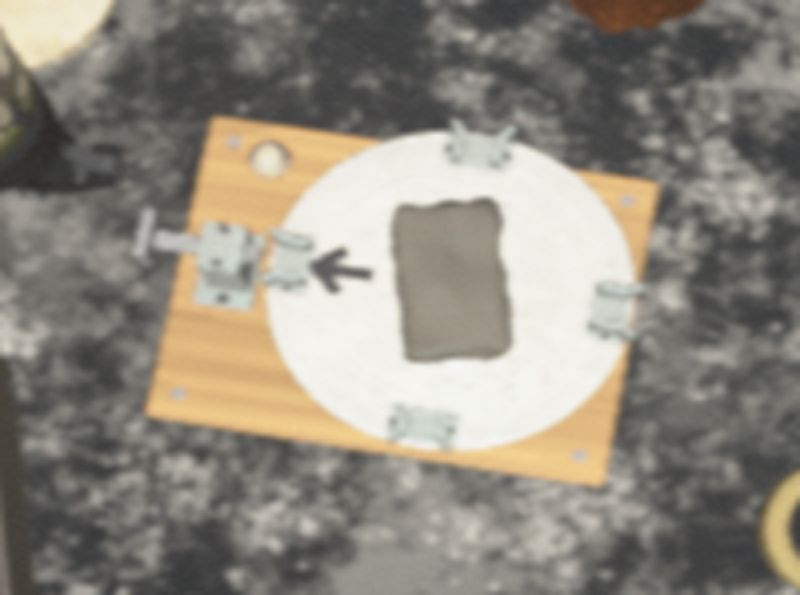

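```bash
python3 -m pendant '[[[-1,-0.08,0,5,0],[-1,0,0,5,0],[-1,0,0,4.2,0],[-1,0,0,0,0],[-1,0,-1.5,0,0],[-1,0,-1,0,0],[-1,0,-1,0,0],[-1,0,-0.5,0,0],[-1,0,-0.5,0,0],[-1,0,0,0,0]]]'
python3 - <<'E'
from h import *
o=get_obs();v=o["tcp_pos"][:2]-A; print(np.degrees(np.arctan2(v[1],v[0])),np.linalg.norm(v)); go([.5873,.1516,.1],169.7)
for k,v in meas("t7").items(): print(k,np.round(v,3))
read_camera("scene");P=pinpoint("scene","push_plate")
for p in P[:2]: print(p["point"],p["conf"],np.linalg.norm(np.array(p["point"])[:2]-A))
im,_=read_camera("scene"); cv2.imwrite("pics/s7.png",cv2.resize(im[130:310,200:400],None,fx=4,fy=3.3))
E
```

```text
clock: 13.22
tcp_pos: [0.5789, 0.1067, 0.1002]
tcp_rot: [-0.281, -3.129, 0.001]
contact_force: [-0.6, -0.4, 0.6]
finger_gap: 0.001
79.72214644194212 0.19427842883154745
t 13.22 tcp [0.5789 0.1067 0.1002] yaw 169.7 tilt [-0.    -0.001 -1.   ] F [-0.6 -0.4  0.6] gap 0.0
shift cm [-0.03  4.57  0.02] twist 0.0 q [ 0.05  0.41 -0.15  1.02 -0.    0.23]
arrow [23.    79.439]
top [79.458  0.104  0.49 ]
scene [78.085  0.102  0.81 ]
[0.5744, 0.0935, 0.098] 0.57 0.18054373431387755
```

View pics/s7.png

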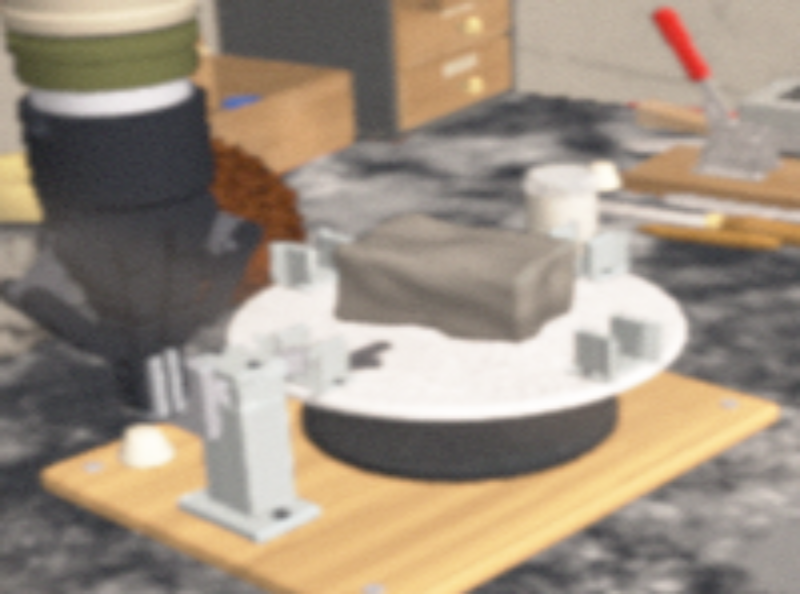

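View pics/t7.png

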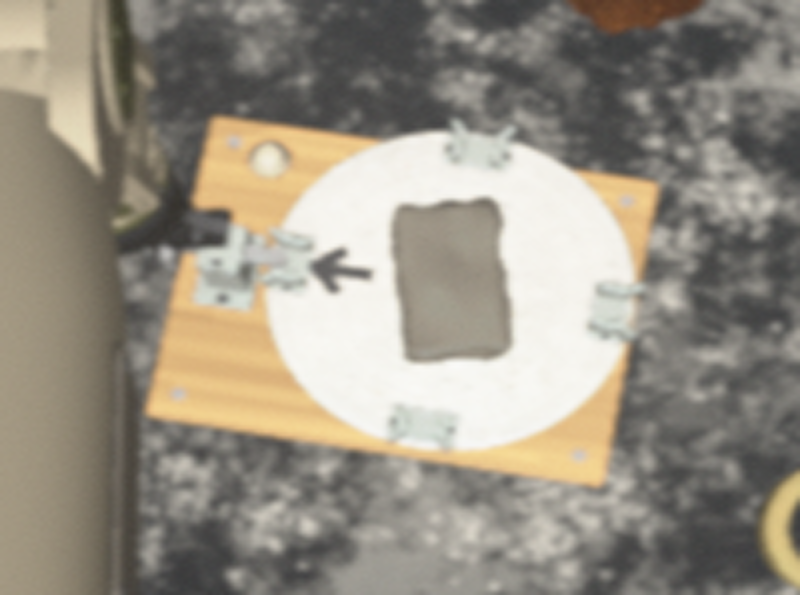

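```bash
python3 -m pendant '[[[-1,0,-0.3,0,0],[-1,0,-0.3,0,0],[-1,0,-0.2,0,0],[-1,0,0,0,0]]]'; python3 -m pendant '[[[-1,0,-0.2,0,0],[-1,0,0,0,0]]]'; python3 -c "
from h import *
o=get_obs();v=o['tcp_pos'][:2]-A; print(np.degrees(np.arctan2(v[1],v[0])),np.linalg.norm(v))"
```

```text
clock: 14.08
tcp_pos: [0.5775, 0.0991, 0.1002]
tcp_rot: [-0.281, -3.129, 0.001]
contact_force: [0.3, 1.2, -0.3]
finger_gap: 0.001
clock: 14.32
tcp_pos: [0.5773, 0.0972, 0.1002]
tcp_rot: [-0.28, -3.129, 0.0]
contact_force: [-0.9, 1.0, -0.3]
finger_gap: 0.0
79.686531713626 0.18465974785996872
```

```bash
for i in 1; do python3 -m pendant '[[[-1,0,-0.1,0,0],[-1,0,0,0,0]]]'; python3 -m pendant '[[[-1,0,-0.1,0,0],[-1,0,0,0,0]]]'; done; python3 -c "
from h import *
o=get_obs();v=o['tcp_pos'][:2]-A; print(np.linalg.norm(v))
read_camera('scene');P=pinpoint('scene','push_plate')
for p in P[:2]: print(p['point'],p['conf'],np.linalg.norm(np.array(p['point'])[:2]-A))"
```

```text
clock: 14.58
tcp_pos: [0.5771, 0.0964, 0.1002]
tcp_rot: [-0.28, -3.129, -0.0]
contact_force: [-0.0, 2.9, -1.5]
finger_gap: -0.002
clock: 14.82
tcp_pos: [0.5771, 0.0963, 0.1003]
tcp_rot: [0.279, 3.129, 0.003]
contact_force: [-0.2, 5.7, -0.5]
finger_gap: -0.005
0.1838011475756635
[0.37, -0.3385, 0.0044] 0.54 0.3079961688073409
[0.576, 0.0837, 0.1006] 0.52 0.17117967169030324
```

```bash
python3 -m pendant '[[[-1,0,-0.2,0,0],[-1,0,0,0,0]]]'; python3 -m pendant '[[[-1,0,0.6,0,0],[-1,0,2,0,0],[-1,0,4,0,0],[-1,0,1,-4,0],[-1,0,1,-6,0],[-1,0,1,-4,0],[-1,0,0,0,0]]]'
python3 - <<'E'
from h import *
for k,v in meas("t8").items(): print(k,np.round(v,3))
for c in("scene","top"):
  read_camera(c)
  for q in ("push_plate","key","jar","tape","loop_tool"):
    print(c,q,[(np.round(x["point"],3).tolist(),round(x["conf"],2),round(float(np.linalg.norm(np.array(x["point"])[:2]-A)),3)) for x in pinpoint(c,q)[:2]])
im,_=read_camera("scene"); cv2.imwrite("pics/s8.png",cv2.resize(im[130:310,200:400],None,fx=4,fy=3.3))
E
```

```text
clock: 15.18
tcp_pos: [0.5771, 0.0962, 0.1004]
tcp_rot: [0.277, 3.129, 0.009]
contact_force: [1.0, 12.7, -3.0]
finger_gap: -0.002
clock: 16.05
tcp_pos: [0.5961, 0.1896, 0.2448]
tcp_rot: [0.278, 3.121, 0.003]
contact_force: [-0.3, 0.3, -1.1]
finger_gap: -0.003
arrow [30.    79.428]
top [80.462  0.1    0.57 ]
scene [78.22   0.103  0.62 ]
scene push_plate [([0.576, 0.083, 0.098], 0.95, 0.17)]
scene key [([0.658, 0.031, 0.016], 0.5, 0.162), ([0.368, -0.339, 0.001], 0.49, 0.309)]
scene jar [([0.65, -0.377, 0.004], 0.58, 0.311)]
scene tape [([0.369, -0.337, 0.002], 0.61, 0.307)]
scene loop_tool [([0.409, 0.272, -0.002], 0.72, 0.381)]
top push_plate [([0.572, 0.077, 0.106], 0.65, 0.164)]
top key [([0.658, 0.037, 0.015], 0.54, 0.166), ([0.573, 0.078, 0.11], 0.4, 0.165)]
top jar [([0.648, -0.377, -0.001], 0.55, 0.311)]
top tape [([0.372, -0.337, 0.001], 0.97, 0.306)]
top loop_tool []
```

View pics/s8.png

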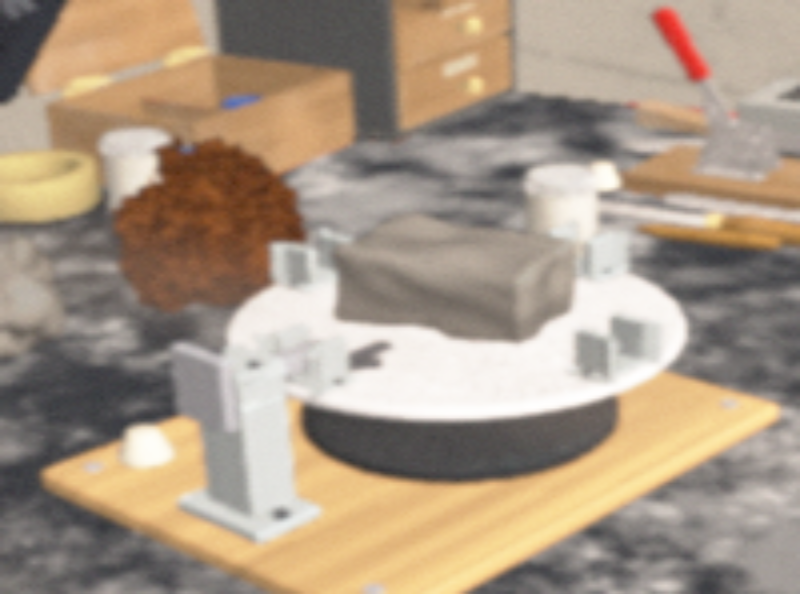

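View pics/t8.png

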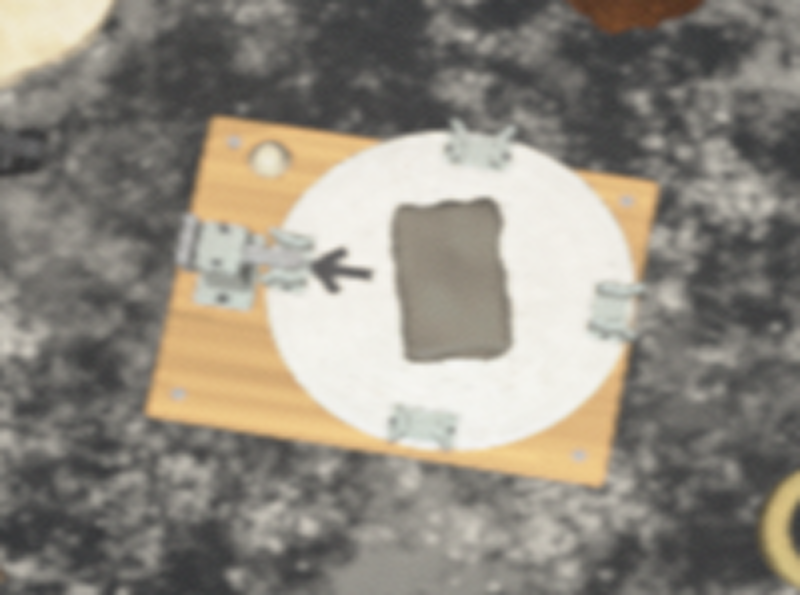

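The pictures show the bolt home in the marked keeper's slot: the push plate is up against the stand at (190,240) in the top crop, and the arrow at (340,268) points along the bolt. The arm is clear of everything.

```bash
python3 -c "
from workcell import *
print(finish_job())"
```

```text
the job is handed in; nothing more can be done
None
```

I turned the wheel about 76° counter-clockwise until the arrow pointed at the bolt, then pushed the bolt home into the marked slot and handed the job in. To turn it, I held the half-open fingers loosely either side of an unmarked keeper and swept it round. I pushed the bolt with the fingers shut.

What the last checks showed:
- **Arrow angle:** it measured 79.4° in the picture, and the networks gave 80.5° (top camera) and 78.2° (scene camera). The bolt line is at 79.7°, so the worst case is about 2.5 mm off at the slot.
- **Bolt:** it stopped hard against its end, with force rising to 12.7 N and no further movement. The scene camera put the push plate 170 mm from the axis, which is full travel. The top camera said 164 mm, which is past the bolt's end stop, so I trusted the scene camera and the hard stop.
- **Other things:** the key, jar, tape and loop tool were found within about 5 mm of where they started, close to the networks' accuracy. The top camera missed the loop tool on the last look, but the scene camera found it in place.
- **Clay:** I saw no contact with it in the pictures I checked, and the force readings I took while turning the wheel stayed at noise level.
- **Time:** the arm was clear of everything at about 16 s; the last camera checks and the hand-in followed with no further arm moves, well inside the 56 s limit.

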